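# Clamp the capped vial in the spring-jaw bottle gripper and keep it clamped

## Task

Take the small glass vial with the white cap out of the open bamboo box, stand it upright on the bottle gripper between its two jaws and let go of it. Then push the gripper's thumb key straight down with the closed fingertips, past the first two clicks to the third, so that the sprung jaw clamps the vial, and finish holding the key down there against its spring so that I can pull the cap off. Leave the other things on the shelf where they are.

Things in the scene. Friction and masses are not known exactly. Their poses are not given: they have to be found in the camera images.
- vial: The vial to clamp: closed round clear glass vial with a flat white plastic cap of the same width, 24 mm diameter, 60 mm tall overall (cap: the top 14 mm), about 35 g. Origin at the centre of its underside, z along its axis towards the cap. It starts upright in one of the three compartments of the bamboo box; its yaw means nothing.
- bamboo_box: Open bamboo box fixed to the shelf, 60 mm (its x) by 155 mm (its y) by 24 mm tall, walls and floor 5 mm. Two dividers make three compartments in a row along its y, centred near y = -50, 0 and +50 mm. Origin at the centre of its underside; z up. The vial, a squat jar and an uncapped vial stand in the compartments, one each, in any order, and rise above the walls.
- jar: Bystander: squat closed jar, 32 mm diameter, 34 mm tall, in the bamboo box. Origin at the centre of its underside.
- open_vial: Bystander: empty clear glass vial without a cap, 24 mm diameter, 44 mm tall, in the bamboo box. Origin at the centre of its underside.
- gripper: Green bottle gripper, fixed. Base plate 76 mm (its x) by 150 mm (its y) by 10 mm thick; origin at the centre of its underside, z up. Along its y, from the -y end: a fixed V jaw open to +y (top 32 mm above the shelf), the bay for the vial, the sprung jaw pad, and at the +y end a housing (top 38 mm above the shelf, 56 mm in x, 46 mm in y) with the thumb key on a post.
- bay (a point): Where the centre of the vial's underside goes: on the base plate (10 mm above the shelf), 37 mm from the gripper's origin towards its -y. From here the vial has about 3 mm to go into the V (axis then 40 mm from the gripper's origin) and about 14 mm to the jaw pad. Axes as the gripper's.
- jaw_pad: Moving jaw: dark rubber block 34 mm (x), 12 mm (y), 20 mm tall, top 33 mm above the shelf. Origin at the centre of its face to the vial; axes as the gripper's. As the key goes down it travels 1:1 to -y, pushes the vial into the V (met at about 17 mm of key travel), then presses it through its own spring, about 4 to 5 N at the third click.
- key_cap: The thumb key: flat plate 46 mm (x) by 40 mm (y) by 10 mm on a steel post over the housing. Origin at the centre of its underside; axes as the gripper's. It moves straight down 27 mm to a stop, with free space below it.
- key_top (a point): Centre of the key's upper face; 76 mm above the shelf when the key is up. Moves with the key.
- key (a joint): How far the key is pressed down, m: 0 up (rest), clicks at 0.008, 0.016 and 0.024, stop at 0.027. A spring always returns it to 0 when let go; no click keeps it down. With a vial in the bay, pushing past the first click takes about 5 to 6 N, past the second about 10 N, and holding at the third about 12 N; the push dips by some 3 to 5 N just before each click.
- compact: Bystander: round steel mirror compact lying flat, 62 mm diameter, 13 mm thick, between the box and the bottle gripper. Origin at the centre of its underside.
- organiser: Bystander: white weekly pill organiser with seven clear lids, 36 by 154 by 26 mm, beyond the others. Origin at the centre of its underside.
There are look-alikes about, which are no part of the job. What is shaped like the vial but red is not meant.

How it is judged:
By the outcome, as a careful person would: the job done as asked, in the order asked, and still so for the second after the job is handed in, while the arm keeps its last pose, push and grip.
It also fails if it takes over 42 s, if anything falls off the work surface, if the arm or the gripper's body presses on something with over 40 N, if the wrist force passes 120 N, or if a joint passes its speed limit or range.

## Robot

A 6-joint arm with a two-finger parallel gripper is mounted at the origin on the work surface. World frame = base frame: x ahead of the robot, y to its left, z up, the work surface at z = 0. Lengths are in m, angles in degrees, forces in N, time in s.
With the tool pointing down it reaches from about 0.325 to 0.775 m from the base axis. Payload 5.5 kg.
Tool frame: the origin (TCP) lies at the centre of the arm's flange, where the gripper is bolted on; the fingertips stand 182 mm ahead of it and the grasp point (between the pads) lies 163 mm ahead of it; z points along the fingers, y is the line along which they close (so a half turn about z gives the same grasp; the last joint's range is limited). The gripper opens to 88 mm and grips with 3 to 60 N. Pads are 20 mm wide; open, the fingers measure 115 mm over their backs; the gripper's body (75 mm by 178 mm) begins 61 mm behind the grasp point.
Start: joints at [-67.191, 5.22, 70.514, -0, 104.267, -3.249], TCP at [0.264, -0.539, 0.405] pointing down, gripper open.
Joint ranges: [-164.24, 164.24], [-49.07, 125.15], [9.68, 141.18], [-86.29, 266.29], [3.28, 154.24], [-151.56, 151.56]. Speed limits (degrees/s): [147.25, 147.25, 172.46, 180, 180, 180].

## Interface

Orientations are given as [roll, pitch, yaw] about the fixed x, y, z axes, in that order (R = Rz(yaw) Ry(pitch) Rx(roll)).
In Python, from station import r gives the robot as it stands. The module is installed in compiled form; this text tells all that it offers. Calls block until the motion is done:
- r.reach(position, orientation): joint-space move of the TCP to a pose.
- r.servo_line(position, rotation=None, speed=0.15): straight line of the TCP; rotation=None keeps the orientation; speed is the mean speed in m/s.
- r.move_joints(angles): joint-space move.
- r.let_go() and r.grab(squeeze=None): open the fingers fully, or close them until they stop; squeeze is the grip in N (None keeps the last).
- r.wait(seconds).
- r.inverse_kinematics(position, orientation): joint angles nearest the present ones, or None.
- r.sense(): the state.
- r.snapshot(name): name is "scene" or "top" or "wrist"; returns a dict with "frame" (384x512x3 uint8, red, green, blue), "fx", "fy", "cx", "cy" (pixels), "dist_coeffs" ([k1, k2, p1, p2, k3] as OpenCV has them; the pictures are not rectified), "R" (3x3) and "t" (3): a world point X has camera coordinates R X + t. Camera axes: x right, y down, z forward; pixel columns grow to the right and rows downward; lengths in m; the calibration is good to about 2 mm. A picture is of the moment at which its call begins. There is no depth.
A pose or a line that the arm cannot do raises r.IKError and nothing moves.
- r.hand_in(): hands the job in; it is judged then, once.
The state is a dict: "clock": time; "joints": joint angles; "joint_vel": joint speeds; "joint_torque": joint torques, N m; "tcp_pos": TCP position; "orientation": TCP orientation; "contact_force": force on the tool from outside, world axes, zero at the start; "torque": the same for the moment, N m; "opening": finger opening in m; "gripper_force": force on a finger pad.
Only numpy, scipy, OpenCV 4.12 (cv2) and the standard library are available. Lean on these libraries where they do the work, as an engineer would, in place of code of your own. Each camera call takes 0.05 s, during which the arm holds its last target. There are 200 camera calls.

## Working session

There is one attempt and no reset: what is moved stays moved. The work goes in short steps, each a Python script; the robot and the scene stay as the last script left them, time stands still between calls to the robot, and variables do not carry over. Pictures are saved under pics/ and viewed, at most 10 in all, crops included, and the job is handed in when it is done.

```bash
mkdir -p pics; python3 - <<'E'
from station import r
import cv2,numpy as np,pickle
d={}
for n in("scene","top","wrist"):
    s=r.snapshot(n);d[n]=s
    print(n,s["fx"],s["cx"],s["cy"],s["dist_coeffs"],-np.array(s["R"]).T@s["t"])
pickle.dump(d,open("s0.pkl","wb"))
im=[cv2.cvtColor(d[n]["frame"],4) for n in("scene","top")]
cv2.imwrite("pics/a.png",cv2.resize(im[0],(768,576)));cv2.imwrite("pics/b.png",cv2.resize(im[1],(768,576)))
E
```

```text
scene 408.92731134930705 257.32508585942867 198.03767513104654 [-0.12505919  0.          0.          0.          0.        ] [1.02635339 0.48009815 0.52379484]
top 423.95529526991317 255.99923681041463 190.40314111562884 [-0.07178915  0.          0.          0.          0.        ] [ 0.44488155 -0.0199188   1.02529947]
wrist 339.29013237597525 253.71390415739467 192.03040733540848 [-0.03058025  0.          0.          0.          0.        ] [ 0.33134447 -0.50847266  0.38444011]
```

View pics/a.png

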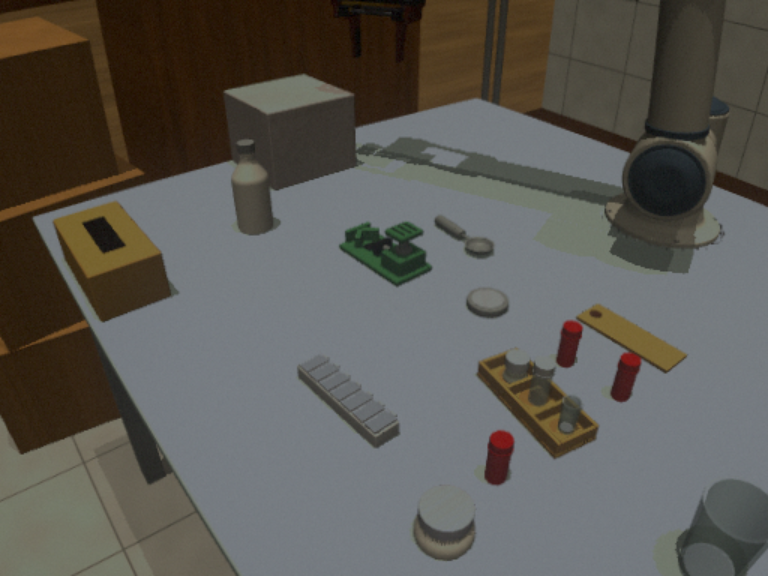

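View pics/b.png

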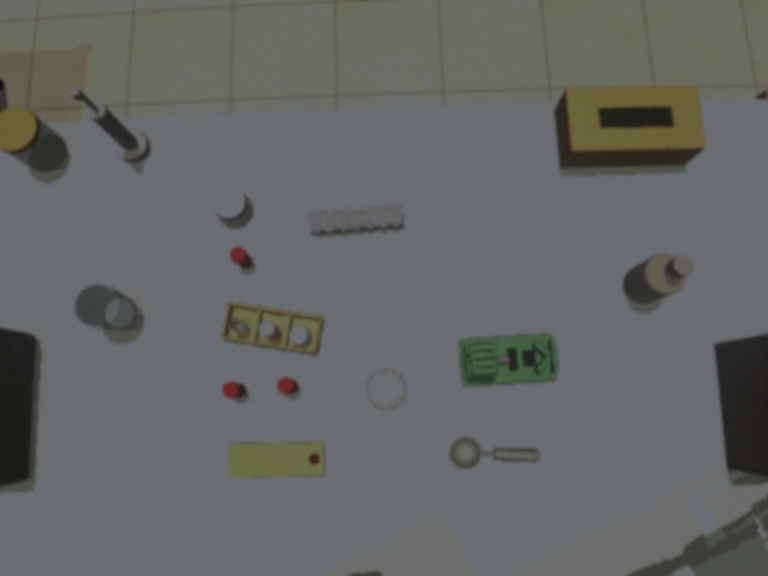

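The scene view (768x576) shows the box at about (537,400), with the gripper at (387,250). In the top view the box is at (272,328), and the gripper is at (508,359) with its key at the left (+y) end. Candidates in the top view:
- White-topped item at (268,329), middle compartment.
- White-topped item at (300,336), jar-like.
- Clear item at (237,325), open.
- Red look-alikes at (239,256), (233,390) and (287,385).

The middle one looks right: it is narrow, tall and has a white cap. I'll confirm with a crop.

```bash
cat > h.py <<'E'
import numpy as np,cv2
def und(s,p):
    K=np.array([[s["fx"],0,s["cx"]],[0,s["fy"],s["cy"]],[0,0,1]])
    return cv2.undistortPoints(np.array(p,float).reshape(-1,1,2),K,np.array(s["dist_coeffs"]))[:,0]
def ray(s,p,z):
    R=np.array(s["R"]);c=-R.T@np.array(s["t"]);q=und(s,p)
    d=np.c_[q,np.ones(len(q))]@R
    return c+d*((z-c[2])/d[:,2])[:,None]
def proj(s,X):
    K=np.array([[s["fx"],0,s["cx"]],[0,s["fy"],s["cy"]],[0,0,1]])
    return cv2.projectPoints(np.array(X,float).reshape(-1,1,3),cv2.Rodrigues(np.array(s["R"]))[0],np.array(s["t"],float),K,np.array(s["dist_coeffs"]))[0][:,0]
E
python3 - <<'E'
import pickle,cv2,numpy as np
from h import *
d=pickle.load(open("s0.pkl","rb"));s=d["top"];im=cv2.cvtColor(s["frame"],4)
h=cv2.cvtColor(im,cv2.COLOR_BGR2HSV)
g=cv2.inRange(h,(45,80,20),(85,255,255))
n,l,st,c=cv2.connectedComponentsWithStats(g);i=1+st[1:,4].argmax();pts=np.argwhere(l==i)[:,::-1]
rc=cv2.minAreaRect(pts.astype(np.float32));print("green",rc);print(ray(s,cv2.boxPoints(rc),.01).round(4))
y=cv2.inRange(h,(15,60,40),(40,255,255));y[:,:]*=1
n,l,st,c=cv2.connectedComponentsWithStats(cv2.morphologyEx(y,cv2.MORPH_CLOSE,np.ones((5,5))));i=l[204,165]
i=np.bincount(l[200:240,150:215].ravel())[1:].argmax()+1
pts=np.argwhere(l==i)[:,::-1];rc=cv2.minAreaRect(pts.astype(np.float32));print("box",rc);print(ray(s,cv2.boxPoints(rc),.024).round(4))
print("cap",ray(s,[(268/1.5,329/1.5)],.065))
a=cv2.resize(im[195:240,140:220],(640,360),interpolation=cv2.INTER_CUBIC)
b=cv2.resize(cv2.cvtColor(d["scene"]["frame"],4)[225:305,310:405],(285,240),interpolation=cv2.INTER_CUBIC)
o=np.zeros((600,640,3),np.uint8);o[:360]=a;o[360:,:285]=b
gg=cv2.resize(im[215:265,300:375],(345,230),interpolation=cv2.INTER_CUBIC);o[365:595,290:635]=gg
cv2.imwrite("pics/c.png",np.clip(o*1.6,0,255))
E
```

```text
green ((340.286865234375, 240.15577697753906), (28.971437454223633, 53.77823257446289), 84.80557250976562)
[[ 0.5317 -0.1394  0.01  ]
 [ 0.5391 -0.2687  0.01  ]
 [ 0.4702 -0.2701  0.01  ]
 [ 0.4631 -0.1422  0.01  ]]
box ((180.9656982421875, 218.21450805664062), (64.22313690185547, 24.844005584716797), 9.090276718139648)
[[0.5486 0.2543 0.024 ]
 [0.6076 0.2456 0.024 ]
 [0.5784 0.0924 0.024 ]
 [0.5203 0.1024 0.024 ]]
cap [[0.5562749  0.17057823 0.065     ]][ WARN:0@0.035] global loadsave.cpp:1063 imwrite_ Unsupported depth image for selected encoder is fallbacked to CV_8U.
```

View pics/c.png

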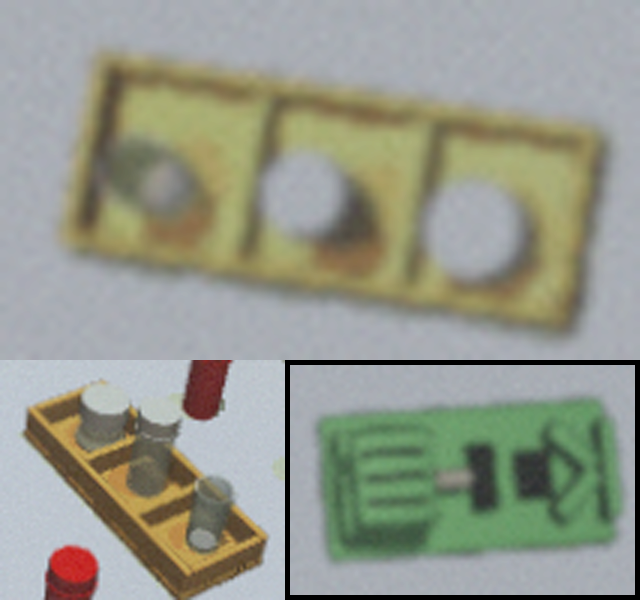

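The crop confirms it: the middle item (top-view pixel 178,219.5 at full-frame scale) is tall, 24 mm wide and white-capped. The right one is the squat jar and the left one is open. Next I'll look at both the gripper and the box with the wrist camera, on the way.

```bash
python3 - <<'E'
from station import r
from h import *
import pickle
from scipy.spatial.transform import Rotation as Ro
s=r.sense();print(s["clock"],s["orientation"],s["contact_force"])
T=Ro.from_euler("xyz",s["orientation"],degrees=True)
w=pickle.load(open("s0.pkl","rb"))["wrist"]
Rw=np.array(w["R"]);c=-Rw.T@np.array(w["t"])
off=T.inv().apply(c-s["tcp_pos"]);print("off",off,"axis",T.inv().apply(Rw[2]))
q=[r.inverse_kinematics([.556,.17,.25],[180,0,y]) for y in(10,-170,100,-80,90,-90)];print([None if a is None else np.round(a) for a in q])
def go(x,y,z,yaw):
    R=Ro.from_euler("xyz",[180,0,yaw],degrees=True);o=R.apply(off);ax=R.apply(T.inv().apply(Rw[2]))
    k=(z-0.03)/-ax[2]
    p=np.array([x,y,z])-ax*k; p[2]=z; p=p+0; p=np.array([x,y,0.03])-ax*k-o
    r.reach(list(p),[180,0,yaw]);return r.snapshot("wrist")
yaw=s["orientation"][2]
d={}
for n,x,y,yw in(("g",.5,-.21,-90),("b",.56,.172,-80)):
    try: d[n]=go(x,y,.33,yw)
    except r.IKError: d[n]=go(x,y,.33,yw+180);print("alt",n)
    cv2.imwrite(f"pics/w{n}.png",cv2.cvtColor(d[n]["frame"],4)); print(r.sense()["clock"],r.sense()["tcp_pos"],np.round(r.sense()["joints"]))
pickle.dump(d,open("s1.pkl","wb"))
cv2.imwrite("pics/d.png",np.vstack([cv2.resize(cv2.cvtColor(d[n]["frame"],4)[42:342],(512,300)) for n in"gb"]))
E
```

```text
0.15 [-1.79911467e+02 -5.67543950e-03  2.60582162e+01] [-0.48332302  0.21193866  0.61902507]
off [0.07429806 0.00231447 0.01931436] axis [-2.73835108e-01 -4.13307615e-04  9.61776566e-01]
[array([14.,  4., 88., -0., 88., 94.]), array([ 14.,   4.,  88.,   0.,  88., -86.]), array([14.,  4., 88., -0., 88.,  4.]), None, array([14.,  4., 88., -0., 88., 14.]), None]
alt g
1.7417 [ 0.49756889 -0.19989808  0.34952912] [-26.  -5.  86.  -0.  99. -25.]
alt b
3.225 [0.55624392 0.18130058 0.34938137] [15.  3. 79. -0. 99.  5.]
```

View pics/d.png

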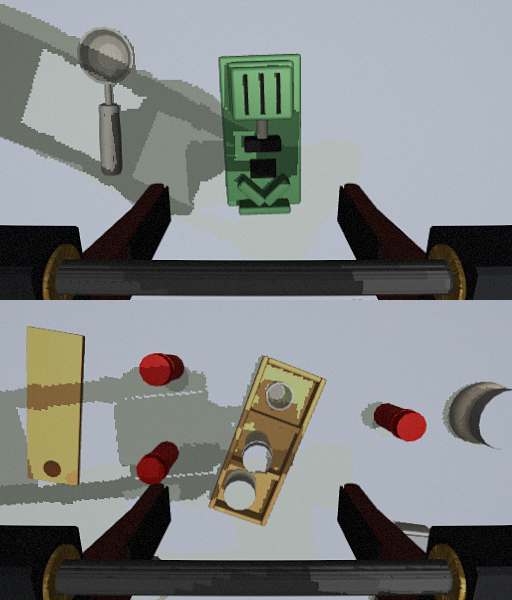

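The upper half (wrist view over the gripper) has the gripper plate at x 219–300, y 97–245 in the full frame. The key is on top at (262,135) and the V at (264,230). The lower half (over the box) has the vial's white cap as the middle one at about (257,190) full frame. Now I'll measure from these.

```bash
python3 - <<'E'
import pickle
from h import *
d=pickle.load(open("s1.pkl","rb"));t=pickle.load(open("s0.pkl","rb"))["top"]
def mask(s):
    f=s["frame"].astype(int);return ((f[...,1]>1.25*f[...,0])&(f[...,1]>1.15*f[...,2])&(f[...,1]>25)).astype(np.uint8)
for nm,s in(("wrist",d["g"]),("top",t)):
    m=mask(s);n,l,st,c=cv2.connectedComponentsWithStats(cv2.morphologyEx(m,cv2.MORPH_CLOSE,np.ones((5,5))));i=1+st[1:,4].argmax()
    ct=max(cv2.findContours((l==i).astype(np.uint8),0,cv2.CHAIN_APPROX_NONE)[0],key=len)[:,0]
    P=ray(s,ct,.01)[:,:2]
    print(nm,"bbox",P.min(0),P.max(0),"camera",-np.array(s["R"]).T@s["t"])
    y1=P[:,1].max()
    def line(sel,a):  # fit v = k*u+b robustly
        Q=P[sel]; vx,vy,x0,y0=cv2.fitLine(Q.astype(np.float32),cv2.DIST_HUBER,0,.001,.001).ravel()
        return np.array([x0,y0]),np.array([vx,vy])*(1 if (vx,vy)[a]>0 else -1)
    mid=(P[:,1]>y1-.12)&(P[:,1]<y1-.02);xc=(P[:,0].min()+P[:,0].max())/2
    L=line(mid&(P[:,0]<xc-.025),1);Rr=line(mid&(P[:,0]>xc+.025),1)
    T=line((P[:,1]>y1-.012)&(abs(P[:,0]-xc)<.03),0);B=line((P[:,1]<P[:,1].min()+.012)&(abs(P[:,0]-xc)<.03),0)
    for n_,q in zip("LRTB",(L,Rr,T,B)): print(n_,q[0].round(4),"yaw",np.degrees(np.arctan2(q[1][1],q[1][0])).round(2))
# key top bright (wrist) : slots & caps
s=d["b"];f=s["frame"].astype(int)
w=((f.min(2)>95)&(f.max(2)-f.min(2)<30)).astype(np.uint8)
w[:,:200]=0;w[:,320:]=0
cs=cv2.findContours(w,0,1)[0]
for c in cs:
    if cv2.contourArea(c)>150:
        (x,y),R=cv2.minEnclosingCircle(c);print("white",x,y,R,cv2.contourArea(c))
tl=ray(t,[(178.1,219.5)],.065);print(tl,ray(s,[(257,190)],.065))
cv2.imwrite("pics/e.png",np.hstack([cv2.resize(cv2.cvtColor(s["frame"],4)[90:270,200:330],(390,540),interpolation=2),cv2.resize(cv2.cvtColor(d["g"]["frame"],4)[90:270,200:330],(390,540),interpolation=2)]))
E
```

```text
wrist bbox [ 0.46620819 -0.28754592] [ 0.54540219 -0.1275899 ] camera [ 0.49819794 -0.12716015  0.33030584]
L [ 0.4684 -0.1962] yaw 92.06
R [ 0.5426 -0.1945] yaw 92.0
T [ 0.5082 -0.1284] yaw 1.93
B [ 0.5114 -0.2857] yaw 4.86
top bbox [ 0.46499324 -0.27829203] [ 0.54076882 -0.12544035] camera [ 0.44488155 -0.0199188   1.02529947]
L [ 0.4664 -0.1777] yaw 92.17
R [ 0.5377 -0.186 ] yaw 91.92
T [ 0.4974 -0.1269] yaw 1.11
B [ 0.501  -0.2757] yaw -0.12
white 259.5 360.5 63.612205505371094 4895.0
white 239.30392456054688 236.5196075439453 15.70352554321289 689.5
white 249.60000610351562 204.9499969482422 22.500370025634766 597.5
white 279.228271484375 137.88314819335938 14.386473655700684 594.5
white 259.5 150.5 161.83489990234375 25323.5
[[0.55592951 0.1718837  0.065     ]] [[0.55904174 0.18064631 0.065     ]]
```

View pics/e.png

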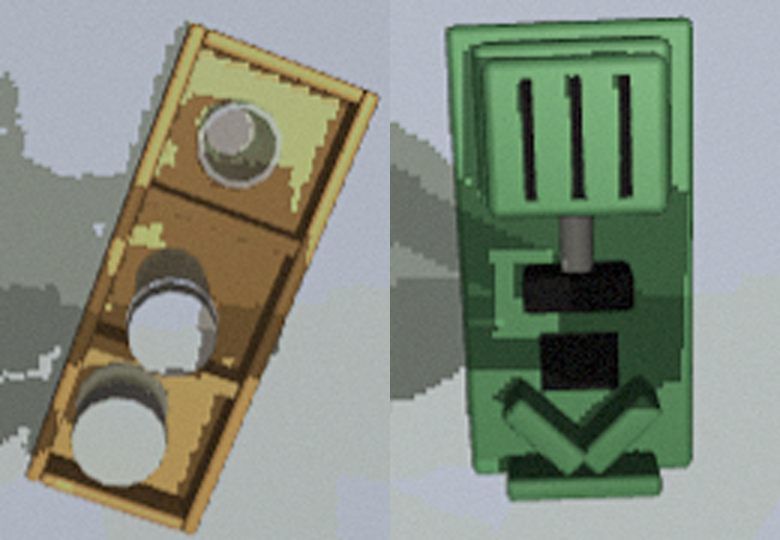

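```bash
python3 - <<'E'
import pickle
from h import *
d=pickle.load(open("s1.pkl","rb"));t=pickle.load(open("s0.pkl","rb"))["top"]
P=lambda x,y:((x)/3+200-.33,y/3+90-.33)
print("vial",ray(t,[(177.6,219)],.065),ray(d["b"],[P(173,327)],.065))
g=d["g"]
print("box",ray(d["b"],[P(190,25),P(377,95),P(190,530),P(30,475)],.024).round(4))
print("key",ray(g,[P(485-390,60),P(668-390,60),P(668-390,212),P(495-390,212)],.076).round(4))
print("pad",ray(g,[P(522-390,310),P(633-390,312)],.033).round(4),"Vtip",ray(g,[P(583-390,440)],.032).round(4), "Vends",ray(g,[P(515-390,378),P(646-390,375)],.032).round(4))
print("block?",ray(g,[P(540-390,335),P(618-390,388)],.01).round(4))
k=lambda p:ray(t,[(p[0]/4.6+300-.4-290/4.6,(p[1]-365)/4.6+215-.4)],.076).round(4)
print("keytop",k((357,440)),k((357,530)),k((430,435)),k((430,525)))
E
```

```text
vial [[0.55711218 0.17303904 0.065     ]] [[0.56059585 0.17345294 0.065     ]]
box [[0.552  0.2523 0.024 ]
 [0.6101 0.2422 0.024 ]
 [0.5812 0.0923 0.024 ]
 [0.5258 0.103  0.024 ]]
key [[ 0.4818 -0.1371  0.076 ]
 [ 0.5264 -0.1372  0.076 ]
 [ 0.5274 -0.1747  0.076 ]
 [ 0.4836 -0.1746  0.076 ]]
pad [[ 0.4889 -0.2128  0.033 ]
 [ 0.5226 -0.2135  0.033 ]] Vtip [[ 0.5077 -0.256   0.032 ]] Vends [[ 0.4864 -0.2351  0.032 ]
 [ 0.5272 -0.2342  0.032 ]]
block? [[ 0.494  -0.228   0.01  ]
 [ 0.52   -0.2467  0.01  ]]
keytop [[ 0.5197 -0.1357  0.076 ]] [[ 0.4763 -0.1335  0.076 ]] [[ 0.521  -0.1713  0.076 ]] [[ 0.4776 -0.1689  0.076 ]]
```

```bash
python3 - <<'E'
from station import r
from h import *
x,y=.559,.1732;o=[180,0,79.5]
r.reach([x,y,.30],o);r.servo_line([x,y,.2155],speed=.1)
print(r.sense()["clock"],r.sense()["contact_force"])
r.grab(15);s=r.sense();print(s["clock"],s["opening"],s["gripper_force"],s["contact_force"])
r.servo_line([x,y,.34],speed=.15)
r.reach([.5065,-.236,.30],[180,0,92])
r.servo_line([.5065,-.236,.25],speed=.12)
s=r.sense();print(s["clock"],s["opening"],s["gripper_force"],s["tcp_pos"],s["contact_force"])
a=r.snapshot("wrist");b=r.snapshot("scene");c=r.snapshot("top")
import pickle;pickle.dump((a,b,c),open("s2.pkl","wb"))
A=[cv2.cvtColor(q["frame"],4) for q in(a,b,c)]
o=np.hstack([cv2.resize(A[0],(400,300)),cv2.resize(A[1][110:200,210:310],(333,300),interpolation=2)])
cv2.imwrite("pics/f.png",o)
E
```

```text
4.6417 [-0.2402717   0.07160666  0.05197569]
5.6417 0.023776499630214068 14.999146163463593 [-0.1446384  -0.26500992  0.52566025]
8.725 0.02373070020409184 14.999088495969772 [ 0.50671076 -0.23570771  0.25018436] [ 0.05761174 -0.46912178 -0.59880709]
```

View pics/f.png

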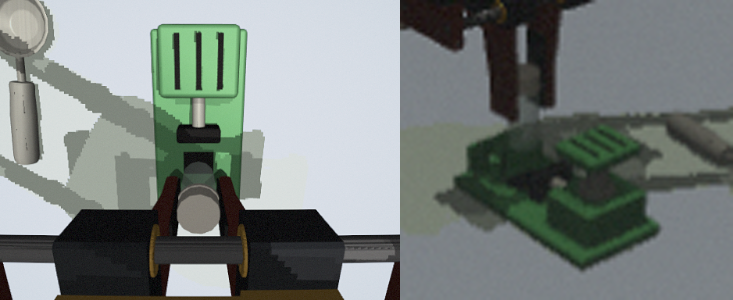

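The vial is held, with its cap at (199,212) in the left panel and its axis in line with the gripper's centreline (key at 200, pad at 199). I'll check its in-hand y offset and then lower it.

```bash
python3 - <<'E'
from station import r
from h import *
import pickle
a,b,c=pickle.load(open("s2.pkl","rb"))
s=r.sense();z=s["tcp_pos"][2]-.163+.0125
q=ray(a,[(254.7,272)],z)[0];print("cap in wrist",q,"tcp",s["tcp_pos"])
# lower to just above the plate
for zz,v in((.2235,.08),(.2215,.02)):
    r.servo_line([.5065,-.236,zz],speed=v);print(zz,r.sense()["contact_force"],r.sense()["clock"])
w=r.snapshot("wrist");sc=r.snapshot("scene")
pickle.dump((w,sc),open("s3.pkl","wb"))
A=[cv2.cvtColor(k["frame"],4) for k in(w,sc)]
cv2.imwrite("pics/g.png",np.hstack([cv2.resize(A[0][90:330,140:380],(400,400),interpolation=2),cv2.resize(A[1][120:200,215:295],(400,400),interpolation=2)]))
E
```

```text
cap in wrist [ 0.50744462 -0.23572459  0.10085982] tcp [ 0.5068508  -0.23608076  0.25135982]
0.2235 [-0.3397228  -0.13846491 -1.45787605] 9.3583
0.2215 [ 0.16868087  0.3056161  -1.45332878] 9.6083
```

View pics/g.png

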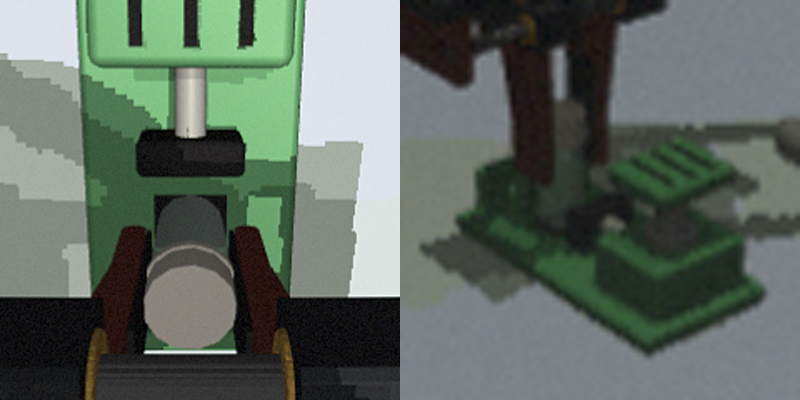

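The vial stands centred over the dark bay mark (left panel, 190,215), about 1 mm above the plate. I'll lower it until it touches, release, and retreat.

```bash
python3 - <<'E'
from station import r
from h import *
import pickle
f0=r.sense()["contact_force"][2];z=.2215
while z>.2185:
    z-=.0005;r.servo_line([.5065,-.236,z],speed=.02);f=r.sense()["contact_force"][2]
    print(round(z,4),round(f,2))
    if f-f0>2: break
r.let_go();r.wait(.1)
r.servo_line([.5065,-.236,.30],speed=.15)
w=r.snapshot("wrist");sc=r.snapshot("scene");s=r.sense();print(s["clock"],s["contact_force"])
pickle.dump((w,sc),open("s4.pkl","wb"))
r.grab(20);print(r.sense()["clock"],r.sense()["opening"])
A=[cv2.cvtColor(k["frame"],4) for k in(w,sc)]
cv2.imwrite("pics/i.png",np.hstack([cv2.resize(A[0][70:330,140:400],(400,400),interpolation=2),cv2.resize(A[1][120:200,215:295],(400,400),interpolation=2)]))
E
```

```text
0.221 -0.02
0.2205 -0.5
0.22 0.86
0.2195 5.7
12.675 [ 0.2103657   0.6825579  -0.37550639]
14.0167 0.0004433784581535326
```

View pics/i.png

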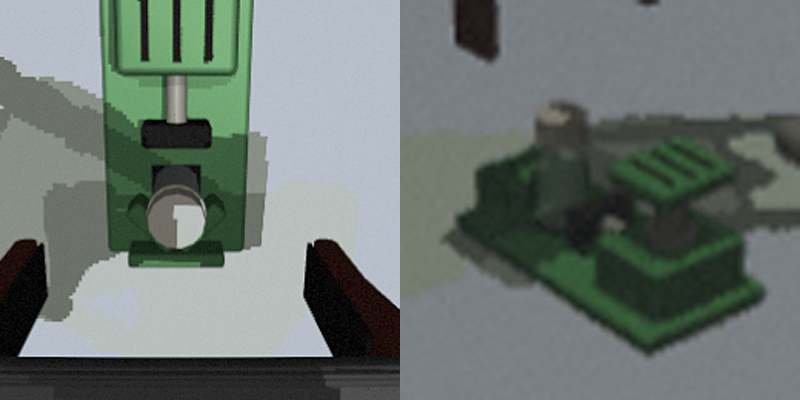

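The vial stands upright and free in the V-bay (cap at 176,215 in the left panel), and the closed fingers are clear of it. Now I'll press the key.

```bash
python3 - <<'E'
from station import r
from h import *
x,y=.5035,-.155
r.servo_line([x,y,.29],speed=.15);r.servo_line([x,y,.262],speed=.1);r.wait(.2)
f0=np.array(r.sense()["contact_force"]);z=.262;z0=None;print(r.sense()["clock"],f0)
while z>.2495:
    z-=.001;r.servo_line([x,y,z],speed=.02);s=r.sense();f=np.array(s["contact_force"])-f0
    print(round(z,4),round(s["tcp_pos"][2],5),f.round(2))
    if z<.253 and f[2]>15:break
print(r.sense()["clock"])
E
```

```text
15.3417 [-0.04700231  0.66052721  0.86820314]
0.261 0.26118 [-0.94 -0.93 -0.61]
0.26 0.2599 [-0.15 -1.08 -1.62]
0.259 0.25886 [ 0.49 -0.54 -1.17]
0.258 0.2583 [-0.27 -0.51  0.55]
0.257 0.25739 [-0.66 -0.61  3.04]
0.256 0.25624 [-0.56 -0.68  4.29]
0.255 0.25492 [ 0.86 -0.87  2.42]
0.254 0.25329 [ 0.73 -1.54  0.09]
0.253 0.25241 [-1.   -0.64 -0.64]
0.252 0.25189 [-0.55 -0.79 -0.47]
0.251 0.25117 [-0.87 -0.18  0.67]
0.25 0.25032 [-0.9  -0.22  2.14]
0.249 0.24936 [-1.16 -0.63  4.34]
18.5917
```

```bash
python3 - <<'E'
from station import r
from h import *
x,y=.5035,-.155
z=.249;hist=[]
while z>.2345:
    z-=.001;r.servo_line([x,y,z],speed=.02);F=[];P=[]
    for _ in range(3): r.wait(.02);s=r.sense();F.append(s["contact_force"][2]);P.append(s["tcp_pos"][2])
    f=np.mean(F);hist.append(f)
    print(round(z,4),round(np.mean(P),5),f.round(2))
    if f>25:break
print(r.sense()["clock"])
E
```

```text
0.248 0.24845 5.56
0.247 0.24735 5.53
0.246 0.24594 3.57
0.245 0.24469 1.68
0.244 0.24395 1.44
0.243 0.24314 3.51
0.242 0.24228 4.56
0.241 0.24149 6.13
0.24 0.24098 9.01
0.239 0.24011 9.29
0.238 0.239 8.86
0.237 0.23768 7.34
0.236 0.23652 6.34
0.235 0.23568 7.53
0.234 0.23497 8.48
23.0917
```

```bash
python3 - <<'E'
from station import r
from h import *
import pickle
x,y=.5035,-.155
z=.234
while z>.2305:
    z-=.0005;r.servo_line([x,y,z],speed=.02);F=[];P=[]
    for _ in range(4): r.wait(.03);s=r.sense();F.append(s["contact_force"][2]);P.append(s["tcp_pos"][2])
    print(round(z,4),round(np.mean(P),5),np.mean(F).round(2))
    if np.mean(P)<.2333 or np.mean(F)>20:break
w=r.snapshot("wrist");sc=r.snapshot("scene");pickle.dump((w,sc),open("s5.pkl","wb"))
print(r.sense()["clock"])
A=[cv2.cvtColor(k["frame"],4) for k in(w,sc)]
cv2.imwrite("pics/j.png",np.hstack([cv2.resize(A[0],(400,400),interpolation=2),cv2.resize(A[1][120:200,215:295],(400,400),interpolation=2)]))
E
```

```text
0.2335 0.23464 8.95
0.233 0.23432 10.36
0.2325 0.23397 10.68
0.232 0.23364 11.83
0.2315 0.23329 12.58
25.1083
```

View pics/j.png

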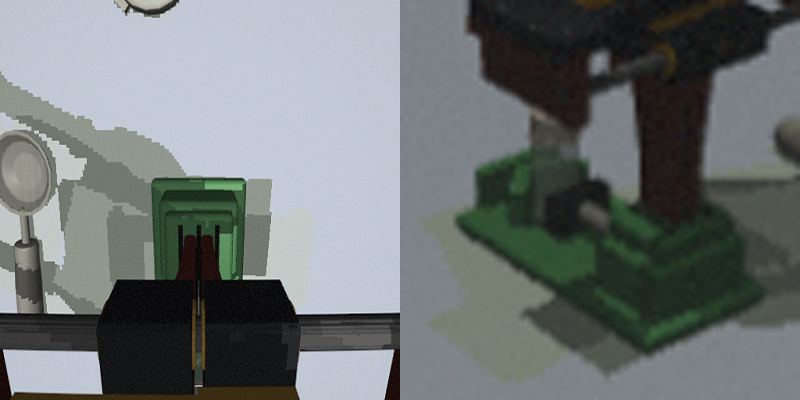

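The vial is upright and clamped between the pad and the V (right panel, 555,170). All three force dips have been passed, at about 8 mm spacing, and the push is 12.6 N. I'll press slightly deeper for margin and hand in.

```bash
python3 - <<'E'
from station import r
from h import *
x,y=.5035,-.155
for z in(.231,.2305):
    r.servo_line([x,y,z],speed=.02);r.wait(.2)
    S=[]
    for _ in range(5): r.wait(.03);s=r.sense();S.append([s["tcp_pos"][2],*s["contact_force"]])
    print(z,np.mean(S,0).round(4),s["clock"])
    if np.mean(S,0)[3]>18: break
print(r.hand_in())
E
```

```text
0.231 [ 0.2329 -4.6689  1.9058 13.289 ] 25.725
0.2305 [ 0.2325 -4.9728  1.8026 13.6841] 26.3417
the job is handed in; nothing more can be done
None
```

I stood the vial upright in the gripper bay and let it go, then pushed the key down past two clicks to the third, where I'm holding it with about 13.7 N at an estimated 25 mm of travel; the last picture shows the vial clamped, and I handed in at 26.3 s.

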